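# Stand a rearing tube on its drying peg and press its label holder home

### The arm

A 6-joint arm with a two-finger parallel gripper is mounted at the origin on the work surface. World frame = base frame: x ahead of the robot, y to its left, z up, the work surface at z = 0. Lengths are in m, angles in rad, forces in N, time in s.
With the tool pointing down it reaches from about 0.3 to 0.75 m from the base axis. Payload 8.5 kg.
Tool frame: the origin (TCP) lies on the mounting face of the last link; the fingertips stand 166 mm ahead of it and the grasp point (between the pads) lies 147 mm ahead of it; z points along the fingers, x is the direction in which the jaws open and shut, and the axes are right-handed (so a half turn about z gives the same grasp; the last joint's range is limited). The gripper opens to 88 mm and grips with 3 to 60 N. Pads are 18 mm wide; open, the fingers measure 123 mm over their backs; the gripper's body (75 mm by 187 mm) begins 45 mm behind the grasp point.
Start: joints at [1.07, 0.381, 1.297, -0, 1.464, -0.215], TCP at [0.155, 0.528, 0.405] pointing down, gripper open.
Joint ranges: [-3.11, 3.11], [-0.89, 2.33], [0.22, 2.48], [-1.42, 4.56], [0.17, 2.85], [-2.88, 2.88]. Speed limits (rad/s): [2.39, 2.39, 3.14, 3.14, 3.14, 3.14].

### API

Orientations are given as a unit quaternion [x, y, z, w].
In Python, from plant import arm, inverse_kinematics, imaging gives the robot as it stands. The module is installed in compiled form; this text tells all that it offers. Calls block until the motion is done:
- arm.move_to(position, orientation): joint-space move of the TCP to a pose.
- arm.move_linear(position, frame=None, velocity=0.15, guard=None): straight line of the TCP; frame=None keeps the orientation; velocity is the mean speed in m/s. With guard (N) it stops when the force on the tool has changed by that much, and returns True; else False.
- arm.move_joints(angles): joint-space move.
- arm.let_go() and arm.clamp(): open the fingers fully, or close them until they stop; the grip force is fixed at half the most.
- arm.sleep(seconds).
- inverse_kinematics(position, orientation): joint angles nearest the present ones, or None.
- arm.read_state(): the state.
- imaging.camera(name): name is "scene" or "top"; returns a dict with "image" (480x640x3 uint8, red, green, blue), "depth" (480x640 float32, m along the optical axis (not along the pixel's ray), 0 where there is no reading), "fov_y" (degrees; the focal length in pixels is half the picture's height over the tangent of half this angle, whatever the lens; pixels are square), "cx", "cy" (the principal point, pixels), "rvec" (rotation vector, rad) and "tvec" (3), from world to camera coordinates, as OpenCV has them. Camera axes: x right, y down, z forward; pixel columns grow to the right and rows downward; lengths in m; the calibration is good to about 2 mm. A picture is of the moment at which its call begins.
A pose or a line that the arm cannot do raises arm.IKError and nothing moves.
- arm.close_job(): hands the job in, once; it reports no verdict.
The state is a dict: "time": time; "joint_pos": joint angles; "joint_vel": joint speeds; "effort": joint torques, N m; "tool_pos": TCP position; "tcp_rot": TCP orientation; "contact_force": force on the tool from outside, world axes, zero at the start; "moment": the same for the moment, N m; "gripper_width": finger opening in m.
Only numpy, scipy, OpenCV 4.12 (cv2) and the standard library are available. Lean on these libraries where they do the work, as an engineer would, in place of code of your own. Each camera call takes 0.05 s, during which the arm holds its last target.

### The job

Stand the washed clear tube with the brown band, which lies in the sloping cradle, upside down over the empty drying peg on the white shelf, and let go of it. Then take the yellow label holder from the wooden stand, slide it blade down behind the metal lip at the shelf's front edge, and press it down against the springy clip until it is fully home, both its ends down on the black blocks: it springs up again if let go, so finish while still gripping it and pressing it home. Leave the other tube, the other holders and everything else as they are.

Things in the scene. Friction and masses are not known exactly. Their poses are not given: they have to be found in the camera images.
- tube: clear stiff tube, about 60 g, sizes in mm: outer diameter 52, length 100, wall 3, brown band round it near the mouth. Origin: centre of the closed grey end; z runs along the tube to the open mouth. Starts on a fixed cradle, axis sloping 35 deg, mouth down and towards the robot, closed end about 100 high; the two rails under it are 36 wide overall, so its sides are free for fingers
- peg: sizes in mm: empty drying peg fixed on the shelf: white dish 84 across, 6 thick, with an upright steel post, diameter 16, tip 60 above the dish's underside. Origin: centre of the dish's underside, on the shelf top (50 above the table). With the tube's rim flat on the dish, the tube's origin is 106 above this. The used peg, 230 away along the shelf, is alike
- peg_tip (a point): tip of the empty peg's post, 60 mm above peg's origin
- holder: yellow label holder, about 60 g, sizes in mm: upright: thin blade below (x 4 thick, y 64 wide, z 0 to 40), thick head above (x 12, y 92, z 40 to 74) overhanging the blade 14 at each end. Origin: centre of the blade's lower edge; front and back alike. Starts in one of 3 slots, 60 apart, of a fixed wooden stand, head resting by its ends 48 above the table; lifts straight up
- channel (a point): sizes in mm: label channel on the shelf's robot-side edge; x across it, away from the robot, y along it, z up. Point: middle, level with the tops of the black end blocks (54 above the table), where the head's ends rest when home; blade edge then 40 below it. Gap between lip and back wall 8, from 14 to 46 below; above that it flares to about 20, topping out about 4 below. Length between blocks 72
- clip (a joint): orange spring clip on the channel's floor, pressed straight down by the blade: 0 at rest (its top 32 mm below channel), 0.008 m when the holder is fully home; it pushes back with about 2.4 N at first touch rising to 7.2 N at home, then the end blocks stop the holder hard
- tube_dry: another tube of the same size, blue band, already upside down on the used peg; origin as for tube. Leave it alone
- holder_blue: blue label holder, same shape as holder, a bystander in another slot of the stand; leave it alone
- holder_green: green label holder, same shape as holder, a bystander in another slot of the stand; leave it alone
- jar: glass jar 60 mm across, 75 mm high, behind the shelf; origin under its centre
- dish: flat round dish 90 mm across, 15 mm high, behind the shelf; origin under its centre
- magnifier: black hand magnifier lying flat behind the shelf, lens 72 mm across, 8 mm thick; origin under the lens's centre
- brush: small brush, 160 mm long, lying flat near the robot; origin under it
Mind the look-alikes: they are no part of the job. Several things have the shape of the holder; the one meant has the colours described above.

How it is judged:
By the outcome, as a careful person would: the job done as asked, in the order asked, and still so for the second after the job is handed in, while the arm keeps its last pose, push and grip.
It also fails if it takes over 58 s, if anything falls off the work surface, if the arm or the gripper's body presses on something with over 40 N, if the wrist force passes 120 N, or if a joint passes its speed limit or range.

## Working session

There is one attempt and no reset: what is moved stays moved. The work goes in short steps, each a Python script; the robot and the scene stay as the last script left them, time stands still between calls to the robot, and variables do not carry over. Pictures are saved under pics/ and viewed, and the job is handed in when it is done.

```bash
mkdir -p pics; ls; python3 - <<'E'
from plant import arm, imaging
import cv2,numpy as np
for n in("scene","top"):
    c=imaging.camera(n); cv2.imwrite(f"pics/{n}0.png",c["image"][:,:,::-1]); np.savez(f"{n}0.npz",**c)
    print(n,c["fov_y"],c["cx"],c["cy"],c["rvec"],c["tvec"],(c["depth"]>0).mean(), [k for k in c])
s=arm.read_state(); print(s)
E
```

```text
pics
scene 52.61064097617984 326.60095818216774 232.98708959584894 [ 1.71545093  1.81093221 -0.72319886] [-0.0025981  -0.32226724  1.7348358 ] 0.9960319010416666 ['image', 'depth', 'fov_y', 'cx', 'cy', 'rvec', 'tvec']
top 53.83838155259707 320.84959891645326 241.68777236786326 [ 2.10811503 -2.16925204  0.16220989] [0.02417248 0.56235794 1.00986462] 0.9959635416666667 ['image', 'depth', 'fov_y', 'cx', 'cy', 'rvec', 'tvec']
{'time': 0.1, 'joint_pos': array([ 1.06969236e+00,  3.81112913e-01,  1.29813762e+00, -3.45559749e-06,
        1.46358718e+00, -2.15311228e-01]), 'joint_vel': array([ 0.00212709, -0.00196686, -0.0027497 , -0.00045089, -0.00298293,
        0.00268693]), 'effort': array([ 5.01530740e-03, -4.38651466e+01, -2.24912989e+01,  7.15543935e-02,
        3.41564126e-02, -9.43729992e-05]), 'tool_pos': array([0.15504389, 0.52765302, 0.40422379]), 'tcp_rot': array([ 8.00598924e-01,  5.99200280e-01, -5.65870817e-04,  2.59485939e-04]), 'contact_force': array([-0.39685596, -0.11840258,  0.3869276 ]), 'moment': array([-0.0457769 , -0.00879286,  0.02007428]), 'gripper_width': 0.08833887590848737}
```

View pics/scene0.png

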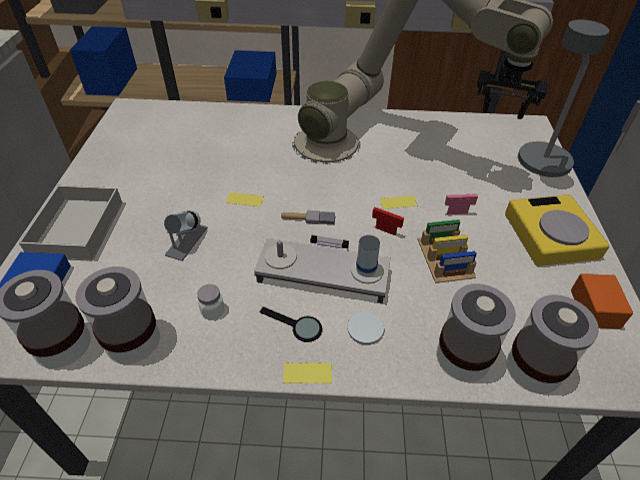

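View pics/top0.png

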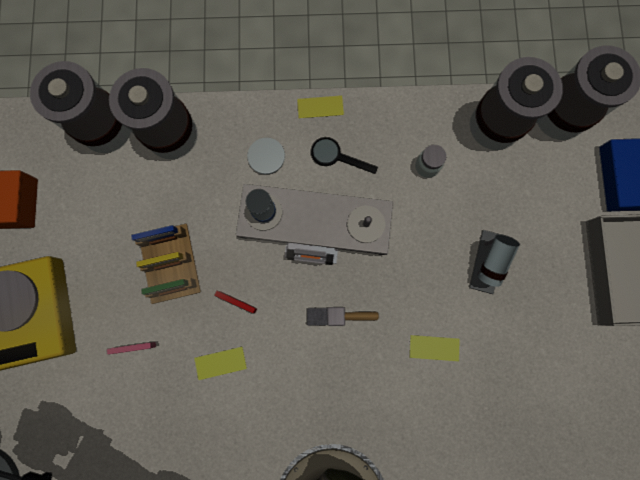

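Top view: the tube with the brown band lies in the cradle at (500,260). The dry tube stands on the used peg at (261,206), the empty peg post is at (367,221), and the channel is at (312,255). 

Holder look-alikes in the top view:
- yellow (163,261), in the stand
- blue (155,235), in the stand
- green (165,288), in the stand
- red (235,301) and pink (133,348), loose
- flat yellow notes (321,106), (221,363) and (435,348)

I choose yellow at (163,261) and the tube at (500,260). Next come crops and geometry.

```bash
cat > h.py <<'E'
import numpy as np,cv2
def load(n): return dict(np.load(n))
def K(c):
    f=240/np.tan(np.radians(float(c["fov_y"]))/2)
    return np.array([[f,0,float(c["cx"])],[0,f,float(c["cy"])],[0,0,1]])
def pts(c):
    R,_=cv2.Rodrigues(c["rvec"]);v,u=np.mgrid[:480,:640]
    r=np.stack([u,v,np.ones_like(u)],-1)@np.linalg.inv(K(c)).T
    return (r*c["depth"][...,None]-c["tvec"].ravel())@R
def proj(c,p):
    return cv2.projectPoints(np.array(p,float).reshape(-1,1,3),c["rvec"],c["tvec"],K(c),None)[0][:,0]
def crop(c,x0,y0,x1,y1,k,name):
    cv2.imwrite(name,cv2.resize(c["image"][y0:y1,x0:x1,::-1],None,fx=k,fy=k,interpolation=cv2.INTER_CUBIC))
E
python3 - <<'E'
from h import *
np.set_printoptions(precision=4,suppress=True)
t=load("top0.npz");s=load("scene0.npz")
for n,c in(("top",t),("scene",s)):
    P=pts(c);print(n,[P[v,u] for u,v in ((400,300),(300,380),(320,240))], np.linalg.inv(cv2.Rodrigues(c["rvec"])[0])@-c["tvec"].ravel())
crops=[crop(t,100,170,420,330,2.5,"pics/tc1.png"),crop(t,450,210,550,310,6,"pics/tc2.png"),crop(s,240,180,480,310,3.3,"pics/sc1.png"),crop(s,140,190,240,270,7,"pics/sc2.png")]
E
```

```text
top [array([ 0.4301, -0.1682,  0.0001]), array([0.2602, 0.0632, 0.0007]), array([0.5657, 0.0099, 0.0496])] [0.3999 0.0064 1.0847]
scene [array([0.6824, 0.2234, 0.0002]), array([ 0.9206, -0.0147,  0.0028]), array([0.5211, 0.0075, 0.0411])] [1.4473 0.0491 1.0081]
```

View pics/tc1.png

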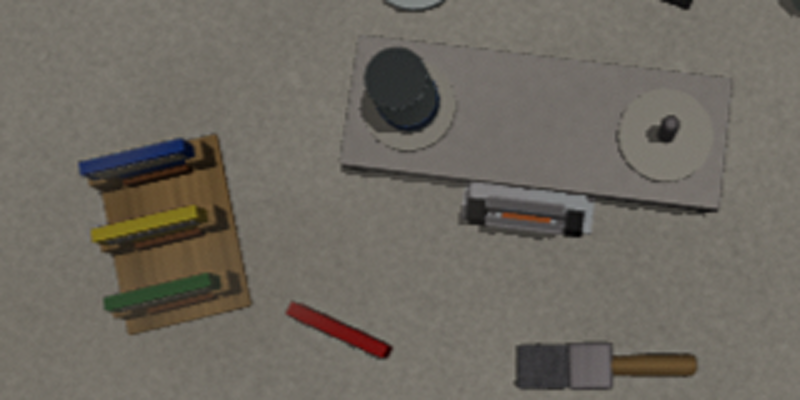

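View pics/tc2.png

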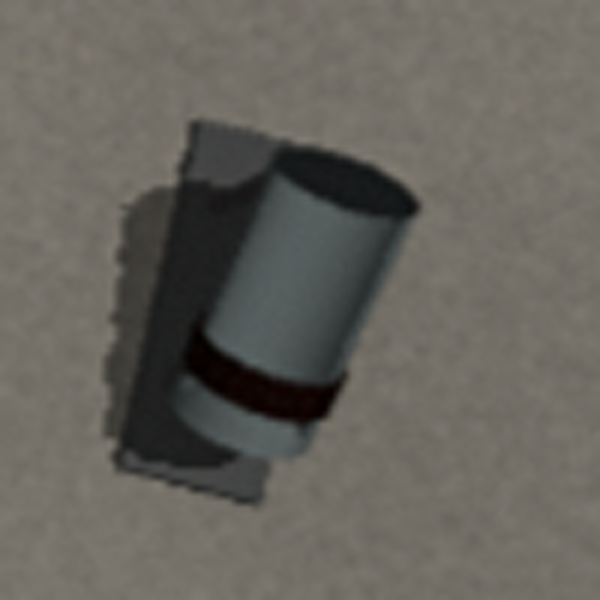

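View pics/sc1.png

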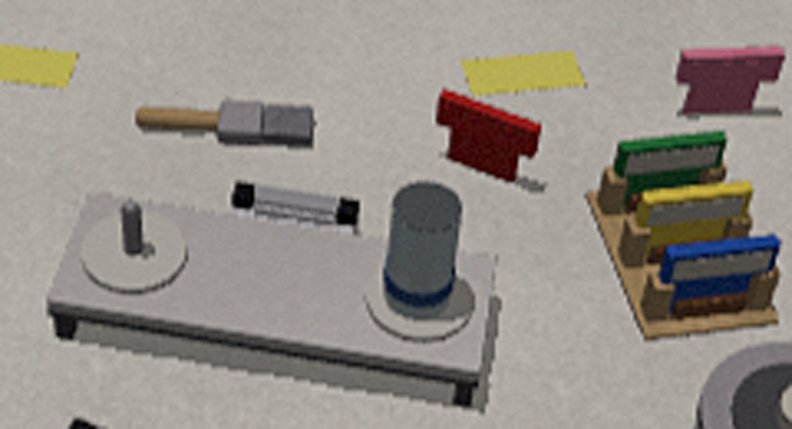

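View pics/sc2.png

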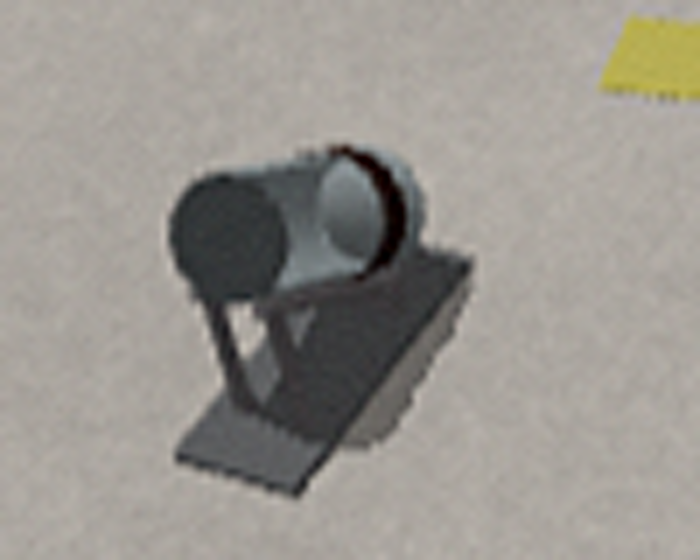

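Crops: the brown-banded tube is confirmed in the cradle, with its mouth towards the robot. The yellow holder is in the middle slot, so the open fingers (±62) would hit the neighbours' heads (54 away) in an aligned grasp. I'll enter at about 45–50° yaw, clamp, then turn to align. Now the measurements.

```bash
cat > m.py <<'E'
from h import *
np.set_printoptions(precision=4,suppress=True)
t=load("top0.npz");s=load("scene0.npz")
for n,c in(("top",t),("scene",s)):
    P=pts(c);I=c["image"].astype(int);X,Y,Z=P[...,0],P[...,1],P[...,2]
    hsv=cv2.cvtColor(c["image"],cv2.COLOR_RGB2HSV)
    print("==",n)
    # shelf
    m=(abs(Z-.05)<.0035)&(X>.45)&(X<.75)&(abs(Y)<.25)
    q=P[m]; print("shelf z",np.median(q[:,2]),m.sum(),cv2.minAreaRect(q[:,:2].astype(np.float32)))
    # dish
    m=(abs(Z-.0565)<.003)&(X>.5)&(X<.72)&(Y<-.03)&(Y>-.22); q=P[m]
    if m.sum()>20: print("dish",m.sum(),cv2.minEnclosingCircle(q[:,:2].astype(np.float32)),q[:,2].mean())
    m=(Z>.075)&(Z<.13)&(X>.5)&(X<.72)&(Y<-.03)&(Y>-.16); q=P[m]; print("post",m.sum(),q.mean(0),q[q[:,2]>q[:,2].max()-.003].mean(0),q[:,2].max())
    # heads
    for nm,h0,h1 in(("yellow",20,35),("blue",100,130),("green",45,90)):
        m=(hsv[...,0]>=h0)&(hsv[...,0]<=h1)&(hsv[...,1]>90)&(Z>.04)&(X>.35)&(X<.7)&(Y>.2)&(Y<.45)
        q=P[m]
        if m.sum()<10: continue
        top=q[q[:,2]>.0775]
        print(nm,m.sum(),len(top),np.median(top[:,2]),cv2.minAreaRect(top[:,:2].astype(np.float32)),q[:,2].max())
    # black blocks
    m=(I.max(-1)<60)&(Z>.045)&(Z<.065)&(X>.4)&(X<.6)&(abs(Y)<.15); 
    k,l,st,ce=cv2.connectedComponentsWithStats(m.astype(np.uint8))
    for i in range(1,k):
        if st[i,4]>5: q=P[l==i];print("block",st[i],q.mean(0),q.min(0),q.max(0))
    m=(hsv[...,0]<=15)&(hsv[...,1]>130)&(Z<.06)&(X>.4)&(X<.6)&(abs(Y)<.1);q=P[m];print("clip",m.sum(),q.mean(0),np.median(q[:,2]))
    # tube
    m=(Z>.03)&(X>.4)&(X<.7)&(Y<-.25)&(Y>-.5);q=P[m];print("tubeall",m.sum(),q.min(0),q.max(0))
E
python3 m.py
```

```text
== top
shelf z 0.05036688463958602 5593 ((0.6213584542274475, -0.02994254231452942), (0.20584915578365326, 0.45756828784942627), 7.116013050079346)
dish 992 ((0.5956777334213257, -0.0877714529633522), 0.07597840577363968) 0.056261668276570115
post 62 [ 0.5968 -0.0908  0.1012] [ 0.5988 -0.0915  0.1095] 0.11106897851614166
yellow 305 253 0.08181123873453243 ((0.5063333511352539, 0.354533851146698), (0.06042098253965378, 0.09174574166536331), 12.014147758483887) 0.0886215548874722
blue 239 214 0.08231759727887286 ((0.588218092918396, 0.37126269936561584), (0.01119929552078247, 0.08953829109668732), 12.045513153076172) 0.0875656746867452
green 190 190 0.08236481346739098 ((0.4713055491447449, 0.3465910255908966), (0.010265444405376911, 0.08863529562950134), 12.090926170349121) 0.08834571959921443
block [286 249   8   9  57] [0.5375 0.0778 0.0539] [0.5288 0.0698 0.046 ] [0.5475 0.0856 0.0577]
block [326 254   8   9  58] [ 0.5246 -0.0091  0.0537] [ 0.5158 -0.0178  0.0475] [ 0.5336 -0.002   0.0589]
clip 40 [0.5329 0.0336 0.0231] 0.023221931338296725
tubeall 1319 [ 0.4522 -0.4073  0.0311] [ 
[... 447 characters left out ...]
 0.09036670625209808), 10.932063102722168) 0.0888248446880279
blue 233 146 0.08285023355493505 ((0.5871211886405945, 0.3704961836338043), (0.015230896882712841, 0.09209118783473969), 13.114801406860352) 0.0879807865344315
green 167 99 0.08230897689269112 ((0.47225403785705566, 0.3457038402557373), (0.010984365828335285, 0.0909212976694107), 11.601419448852539) 0.08687175977264636
block [310 235   7   7  37] [ 0.5277 -0.0106  0.053 ] [ 0.5184 -0.0194  0.0451] [ 0.5346 -0.0027  0.0598]
block [342 240   7   8  36] [0.5405 0.0762 0.0535] [0.5285 0.0681 0.0458] [0.5498 0.0844 0.0603]
clip 1 [0.5421 0.0768 0.0441] 0.044050424955363605
tubeall 751 [ 0.4488 -0.4095  0.0305] [ 0.561  -0.3356  0.1258]
```

```bash
cat > m2.py <<'E'
from h import *
np.set_printoptions(precision=4,suppress=True)
t=load("top0.npz");s=load("scene0.npz")
def big(m):
    k,l,st,_=cv2.connectedComponentsWithStats(m.astype(np.uint8),connectivity=4); return l==1+np.argmax(st[1:,4])
def pca(q):
    c=q.mean(0);w,v=np.linalg.eigh(np.cov(q.T));d=v[:,-1];d=d*np.sign(d[1]) if abs(d[1])>.3 else d*np.sign(d[0]);n=np.array([d[1],-d[0]])
    a=(q-c)@d;b=(q-c)@n
    la,lb=np.percentile(a,[1,99]),np.percentile(b,[2,98])
    cc=c+d*la.mean()+n*lb.mean()
    return "ctr",cc,"len",np.ptp(la),np.ptp(lb),"yaw of y-axis deg",np.degrees(np.arctan2(-d[0],d[1]))
for n,c in(("top",t),("scene",s)):
    P=pts(c);I=c["image"].astype(int);X,Y,Z=P[...,0],P[...,1],P[...,2]
    hsv=cv2.cvtColor(c["image"],cv2.COLOR_RGB2HSV)
    print("==",n)
    m=big((abs(Z-.053)<.006)&(X>.45)&(X<.75)&(abs(Y)<.25)); print("shelf",pca(P[m][:,:2]))
    for nm,h0,h1 in(("yellow",20,35),("blue",100,130),("green",45,90)):
        m=(hsv[...,0]>=h0)&(hsv[...,0]<=h1)&(hsv[...,1]>90)&(abs(Z-.082)<.0025)&(X>.35)&(X<.7)&(Y>.2)&(Y<.45)
        m=big(m);print(nm,m.sum(),pca(P[m][:,:2]))
    for y in(.077,-.01):
        m=(I.max(-1)<60)&(abs(Z-.054)<.0025)&(X>.5)&(X<.56)&(abs(Y-y)<.02);q=P[m];print("block",m.sum(),q.mean(0),(q.min(0)+q.max(0))/2)
    m=(abs(Z-.0563)<.0022)&(X>.54)&(X<.65)&(Y<-.03)&(Y>-.15);m=big(m);q=P[m][:,:2].astype(np.float32);print("dish",m.sum(),cv2.minEnclosingCircle(q),q.mean(0))
    # tube: cap vs. rest
    m=big((Z>.035)&(X>.43)&(X<.6)&(Y<-.3)&(Y>-.45));q=P[m]
    print("tube",m.sum())
    m=big((Z>.0015)&(Z<.03)&(X>.4)&(X<.7)&(Y<-.25)&(Y>-.45));print("cradlebase",m.sum(),P[m].mean(0))
# clear tube surface vs cylinder: fit
from scipy.optimize import least_squares
Q=[]
for c in(t,s):
    P=pts(c);m=(P[...,2]>.035)&(P[...,0]>.43)&(P[...,0]<.6)&(P[...,1]<-.3)&(P[...,1]>-.45);m=cv2.erode(big(m).astype(np.uint8),np.ones((3,3)))>0;Q.append(P[m]);print(len(P[m]))
def ax(p): return np.array([-np.cos(p[4])*np.cos(p[3]),-np.cos(p[4])*np.sin(p[3]),-np.sin(p[4])])
def res(p,q):
    a=ax(p);d=q-p[:3];h=d@a;r=np.linalg.norm(d-h[:,None]*a,axis=1)
    # solid capped cylinder distance (outer)
    dr=r-.026;dh=np.maximum(-h,h-.1)
    return np.where((dr>0)&(dh>0),np.hypot(dr,dh),np.maximum(dr,dh))
for nm,q in(("top",Q[0]),("scene",Q[1]),("both",np.vstack(Q))):
    p0=[.55,-.39,.1,np.radians(-15),np.radians(35)]
    o=least_squares(res,p0,args=(q,),loss="soft_l1",f_scale=.002)
    print(nm,o.x[:3],np.degrees(o.x[3:]),ax(o.x),np.median(abs(res(o.x,q))),np.mean(abs(res(o.x,q))<.004))
E
python3 m2.py
```

```text
== top
shelf ('ctr', array([0.6157, 0.0218]), 'len', np.float64(0.3330720284012462), np.float64(0.11675434943015073), 'yaw of y-axis deg', np.float64(-6.990425485569362))
yellow 202 ('ctr', array([0.5301, 0.359 ]), 'len', np.float64(0.09003957699146029), np.float64(0.011676308026835558), 'yaw of y-axis deg', np.float64(12.490293071440206))
blue 86 ('ctr', array([0.5832, 0.3933]), 'len', np.float64(0.04413595001434535), np.float64(0.010023589354945336), 'yaw of y-axis deg', np.float64(12.81346890133498))
green 163 ('ctr', array([0.4711, 0.3466]), 'len', np.float64(0.0857801846587809), np.float64(0.009764027705565987), 'yaw of y-axis deg', np.float64(12.211883027572851))
block 44 [0.5375 0.078  0.0543] [0.5381 0.0777 0.0541]
block 45 [ 0.5254 -0.0088  0.0538] [ 0.5257 -0.0099  0.054 ]
dish 791 ((0.5982359647750854, -0.09272696822881699), 0.043052785098552704) [ 0.5986 -0.0911]
tube 1317
cradlebase 781 [ 0.5106 -0.3591  0.0062]
== scene
shelf ('ctr', array([0.6162, 0.0201]), 'len', np.float64(0.3329455943918357), np.float64(0.11751358509479559), 'yaw of y-axis deg', np.float64(-10.06514
[... 438 characters left out ...]
t64(0.009196206132667252), 'yaw of y-axis deg', np.float64(11.934370532773956))
block 21 [0.5386 0.0757 0.0542] [0.5384 0.0763 0.0541]
block 20 [ 0.5262 -0.0109  0.0541] [ 0.5267 -0.0103  0.054 ]
dish 389 ((0.5974081754684448, -0.09351353347301483), 0.04365402087569237) [ 0.6014 -0.0912]
tube 737
cradlebase 655 [ 0.5258 -0.3711  0.0075]
1086
563
top [ 0.547  -0.3829  0.1022] [-17.4264  34.7008] [-0.7844  0.2462 -0.5693] 0.0008926824536268987 0.9751381215469613
scene [ 0.5445 -0.3848  0.1015] [-17.3334  34.0218] [-0.7912  0.2469 -0.5595] 0.0011570504861444335 0.955595026642984
both [ 0.5458 -0.3838  0.1019] [-17.7102  34.6651] [-0.7835  0.2502 -0.5688] 0.0012092314897930723 0.9611885991510006
```

```bash
cat >> h.py <<'E'
from scipy.spatial.transform import Rotation as Ro
def quat(z,x):
    z=np.array(z,float);z/=np.linalg.norm(z);x=np.array(x,float);x-=z*(x@z);x/=np.linalg.norm(x)
    return Ro.from_matrix(np.c_[x,np.cross(z,x),z]).as_quat()
def tilt(psi,tau,sgn=1):
    "approach heading psi, tilt tau from straight down (deg); returns approach vec, quat"
    p,t=np.radians([psi,tau]);h=np.array([np.cos(p),np.sin(p),0])
    a=np.sin(t)*h-np.cos(t)*np.array([0,0,1]);return a,quat(a,sgn*np.array([-np.sin(p),np.cos(p),0]))
G=.147
O=np.array([.5458,-.3838,.1019]);A=np.array([-.7835,.2502,-.5688]);A/=np.linalg.norm(A)
PEG=np.array([.598,-.093,.050]);CH=np.array([.532,.0335,.054]);HO=np.array([.5301,.359,.008]);HYAW=12.2
E
python3 - <<'E'
from h import *
from plant import arm,inverse_kinematics as ik
np.set_printoptions(precision=2,suppress=True)
d=.043;g=O+d*A
for delta in(15,20,25,30,35):
  for sg in(1,-1):
    a,q=tilt(-17.7,35-delta,sg); j=[ik(g-G*a-k*a,q) for k in(0,.1)]
    out=[]
    for psi in(-40,-30,-20,-10,0,10,20):
        a2,q2=tilt(psi,90-delta,sg)
        gp=PEG+[0,0,.106-d]; 
        js=[ik(gp-G*a2+[0,0,z],q2) for z in(0.002,.09)]
        out.append((psi,[x is not None for x in js]))
    print(delta,sg,[x for x in j],[o[0] for o in out if all(o[1])])
E
```

```text
15 1 [array([-0.89,  0.61,  1.53,  0.29,  0.72, -2.34]), array([-0.92,  0.44,  1.52,  0.25,  0.91, -2.31])] [-40, -30, -20, -10, 0, 10, 20]
15 -1 [array([-0.89,  0.61,  1.53,  0.29,  0.72,  0.81]), array([-0.92,  0.44,  1.52,  0.25,  0.91,  0.83])] [-40, -30, -20, -10, 0, 10, 20]
20 1 [array([-0.87,  0.62,  1.47,  0.19,  0.83, -2.24]), array([-0.89,  0.47,  1.44,  0.17,  1.02, -2.23])] [-40, -30, -20, -10, 0, 10, 20]
20 -1 [array([-0.87,  0.62,  1.47,  0.19,  0.83,  0.9 ]), array([-0.89,  0.47,  1.44,  0.17,  1.02,  0.92])] [-40, -30, -20, -10, 0, 10, 20]
25 1 [array([-0.85,  0.64,  1.41,  0.11,  0.94, -2.17]), array([-0.87,  0.5 ,  1.35,  0.1 ,  1.14, -2.16])] [-40, -30, -20, -10, 0, 10, 20]
25 -1 [array([-0.85,  0.64,  1.41,  0.11,  0.94,  0.97]), array([-0.87,  0.5 ,  1.35,  0.1 ,  1.14,  0.98])] [-40, -30, -20, -10, 0, 10, 20]
30 1 [array([-0.83,  0.67,  1.35,  0.05,  1.05, -2.12]), array([-0.84,  0.54,  1.26,  0.05,  1.26, -2.11])] [-40, -30, -20, -10, 0, 10, 20]
30 -1 [array([-0.83,  0.67,  1.35,  0.05,  1.05,  1.02]), array([-0.84,  0.54,  1.26,  0.05,  1.26,  1.03])] [-40, -30, -20, -10, 0, 10, 20]
35 1 [array([-0.82,  0.69,  1.29, -0.  ,  1.16, -2.08]), array([-0.82,  0.59,  1.18, -0.  ,  1.38, -2.08])] [-10, 0, 10, 20]
35 -1 [array([-0.82,  0.69,  1.29, -0.  ,  1.16,  1.06]), array([-0.82,  0.59,  1.18, -0.  ,  1.38,  1.06])] [-10, 0, 10, 20]
```

```bash
python3 - <<'E'
from h import *
t=load("top0.npz");P=pts(t);X,Y,Z=P[...,0],P[...,1],P[...,2]
# front edge of shelf in top: for each Y bin, min X with z~.05, excluding channel part
r=[]
for y in np.arange(-.12,.17,.004):
    m=(abs(Y-y)<.002)&(abs(Z-.0505)<.003)&(X>.5)&(X<.75)
    if m.sum()>5: r.append((y,X[m].min(),X[m].max()))
r=np.array(r);
for k,sel in((1,(r[:,0]<-.04)|(r[:,0]>.11)),(2,r[:,0]<9)):
    p=np.polyfit(r[sel,0],r[sel,k],1);res=r[sel,k]-np.polyval(p,r[sel,0]);g=abs(res)<.004;p=np.polyfit(r[sel][g,0],r[sel][g,k],1);print(k,np.degrees(np.arctan(p[0])),p,g.mean())
m=(abs(Z-.0563)<.0022)&(X>.57)&(X<.7)&(Y>.06)&(Y<.2);q=P[m][:,:2].astype(np.float32);print(m.sum(),cv2.minEnclosingCircle(q))
E
```

```text
1 8.603562830517921 [0.15129939 0.55317139] 1.0
2 8.572404371121985 [0.15074317 0.67227459] 1.0
398 ((0.63260817527771, 0.11754632741212845), 0.07639064639806747)
```

```bash
python3 - <<'E'
from h import *
from plant import arm,inverse_kinematics as ik
np.set_printoptions(precision=2,suppress=True)
d=.040;g=O+d*A
a,q=tilt(-17.7,15,-1);print(ik(g-G*a,q))
for psi in(-40,-30,-20,-10,0,10):
    a2,q2=tilt(psi,70,-1);gp=PEG+[0,0,.106-d]
    print(psi,[ik(gp-G*a2+[0,0,z],q2) for z in(0.002,.09)],ik(gp-G*a2-.1*a2,q2))
for sg in(1,-1):
  for th in(-48,0,48):
    aa,qq=tilt(HYAW+90+th,0,sg);print(sg,th,ik(HO+[0,0,.061+G],qq))
  aa,qq=tilt(-8.5+90,0,sg);print('ch',sg,ik(CH+[0,0,.021+G],qq))
E
```

```text
[-0.86  0.62  1.47  0.19  0.84  0.91]
-40 [array([-0.17,  0.67,  1.95,  3.87,  0.79, -1.93]), array([-0.17,  0.48,  1.89,  4.09,  0.62, -2.22])] [-0.03  0.55  2.1   4.01  0.86 -1.96]
-30 [array([-0.25,  0.65,  2.02,  3.51,  0.78, -1.74]), array([-0.25,  0.45,  1.95,  3.66,  0.53, -1.93])] [-0.17  0.53  2.21  3.59  0.86 -1.75]
-20 [array([-0.35,  0.65,  2.06,  3.14,  0.79, -1.57]), array([-0.35,  0.43,  2.  ,  3.14,  0.51, -1.57])] [-0.35  0.53  2.29  3.14  0.9  -1.57]
-10 [array([-0.45,  0.64,  2.08,  2.79,  0.83, -1.42]), array([-0.45,  0.43,  2.01,  2.64,  0.56, -1.23])] [-0.54  0.53  2.33  2.71  0.96 -1.45]
0 [array([-0.54,  0.65,  2.07,  2.45,  0.87, -1.29]), array([-0.54,  0.43,  2.  ,  2.24,  0.67, -1.  ])] [-0.71  0.53  2.31  2.32  1.   -1.33]
10 [array([-0.62,  0.65,  2.03,  2.15,  0.93, -1.17]), array([-0.62,  0.44,  1.97,  1.94,  0.8 , -0.85])] [-0.84  0.53  2.24  1.97  1.05 -1.2 ]
1 -48 [ 0.41  0.71  1.28 -0.    1.15 -2.11]
1 0 None
1 48 [ 0.41  0.71  1.28 -0.    1.15  2.5 ]
ch 1 None
-1 -48 [ 0.41  0.71  1.28 -0.    1.15  1.04]
-1 0 [ 0.41  0.71  1.28 -0.    1.15  0.2 ]
-1 48 [ 0.41  0.71  1.28 -0.    1.15 -0.64]
ch -1 [-0.16  0.56  1.6  -0.    0.99 -0.01]
```

```bash
python3 - <<'E'
from h import *
from plant import arm,imaging
import time
d=.040;g=O+d*A
a,q=tilt(-17.7,15,-1)
arm.move_to(g-G*a-.13*a,q);s=arm.read_state();print(s["time"],s["tool_pos"])
c=imaging.camera("top");cv2.imwrite("pics/t1.png",c["image"][:,:,::-1]);c=imaging.camera("scene");cv2.imwrite("pics/s1.png",c["image"][:,:,::-1]);
E
```

```text
3.4167 [ 0.44649406 -0.3514947   0.34675792]
```

View pics/s1.png

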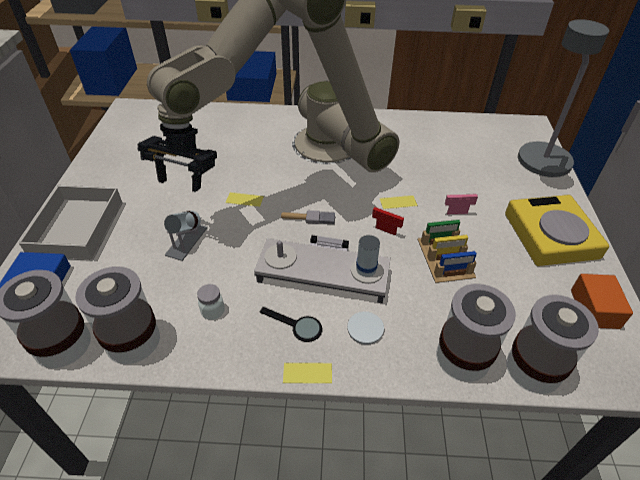

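View pics/t1.png

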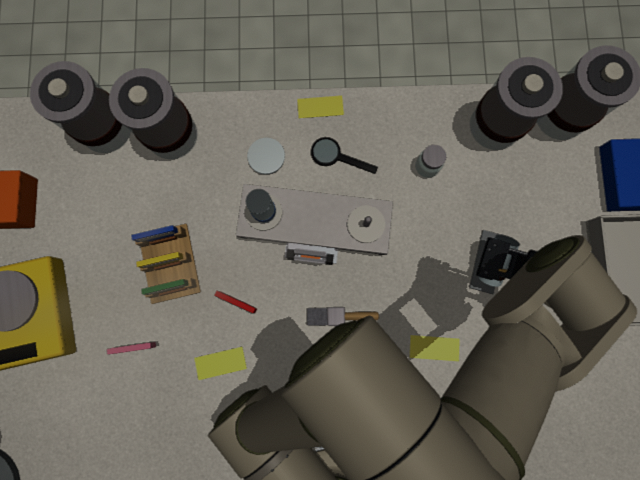

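The gripper is above the cradle in line with the tube: scene (180,165), top (500,262). Nothing else has been disturbed.

```bash
python3 - <<'E'
from h import *
from plant import arm,imaging
np.set_printoptions(precision=3,suppress=True)
d=.040;g=O+d*A
a,q=tilt(-17.7,15,-1)
print(arm.move_linear(g-G*a,velocity=.1,guard=12),arm.read_state()["tool_pos"]-(g-G*a),arm.read_state()["contact_force"])
arm.clamp();s=arm.read_state();print(s["time"],s["gripper_width"],s["contact_force"])
if .045<s["gripper_width"]<.06:
    p=g-G*a
    arm.move_linear(p+[0,0,.05],velocity=.1)
    s=arm.read_state();print(s["time"],s["gripper_width"],s["contact_force"])
c=imaging.camera("top");np.savez("top2.npz",**c);crop(c,430,180,570,320,4,"pics/t2.png");c=imaging.camera("scene");np.savez("scene2.npz",**c);crop(c,110,100,270,270,3.5,"pics/s2.png")
E
```

```text
False [ 0.    -0.     0.001] [ 0.262 -0.453  0.836]
5.6167 0.05137031876337917 [-2.371 -3.304  1.134]
6.2667 0.05145685473444402 [-0.02   0.093 -1.286]
```

View pics/s2.png

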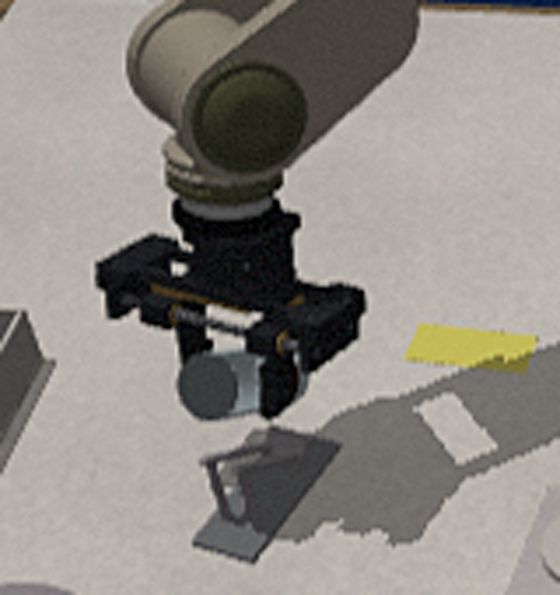

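The tube is held at a width of 51 mm and is clear of the cradle. Next I lift it and re-orient above the peg.

```bash
cat > st3.py <<'E'
from h import *
from plant import arm,imaging,inverse_kinematics as ik
np.set_printoptions(precision=3,suppress=True)
import sys
d=.040;g=O+d*A
a,q=tilt(-17.7,15,-1);p=g-G*a
for z in(.15,.2,.25): print(z,ik(p+[0,0,z],q))
for psi in(0,10,20):
  a2,q2=tilt(psi,70,-1);gp=PEG+[0,0,.106-d]
  for z in(.1,.15,.2): print(psi,z,ik(gp-G*a2+[0,0,z],q2))
E
python3 st3.py
```

```text
0.15 [-0.865  0.46   1.276  0.148  1.186  0.974]
0.2 [-0.865  0.424  1.187  0.142  1.309  0.993]
0.25 [-0.865  0.4    1.085  0.138  1.434  1.011]
0 0.1 [-0.544  0.408  1.992  2.21   0.651 -0.956]
0 0.15 [-0.544  0.305  1.93   2.007  0.566 -0.708]
0 0.2 [-0.544  0.218  1.856  1.75   0.517 -0.41 ]
10 0.1 [-0.622  0.423  1.956  1.913  0.794 -0.806]
10 0.15 [-0.622  0.325  1.896  1.755  0.752 -0.586]
10 0.2 [-0.622  0.241  1.823  1.585  0.737 -0.355]
20 0.1 [-0.68   0.449  1.897  1.688  0.945 -0.715]
20 0.15 [-0.68   0.356  1.839  1.578  0.936 -0.528]
20 0.2 [-0.68   0.276  1.769  1.468  0.943 -0.343]
```

```bash
python3 - <<'E'
from h import *
from plant import arm,imaging,inverse_kinematics as ik
np.set_printoptions(precision=3,suppress=True)
d=.040;g=O+d*A
a,q=tilt(-17.7,15,-1);p=g-G*a
arm.move_linear(p+[0,0,.22],velocity=.25)
a2,q2=tilt(10,70,-1);gp=PEG+[0,0,.106-d]
arm.move_to(gp-G*a2+[0,0,.17],q2)
s=arm.read_state();print(s["time"],s["gripper_width"],s["tool_pos"]-(gp-G*a2),s["contact_force"],s["joint_pos"])
for n in("top","scene"):
    c=imaging.camera(n);np.savez(n+"3.npz",**c);cv2.imwrite(f"pics/{n}3.png",c["image"][:,:,::-1])
E
```

```text
8.5833 0.05119506578015061 [ 0.   -0.    0.17] [-0.57   0.019 -0.706] [-0.622  0.29   1.867  1.686  0.743 -0.493]
```

View pics/scene3.png

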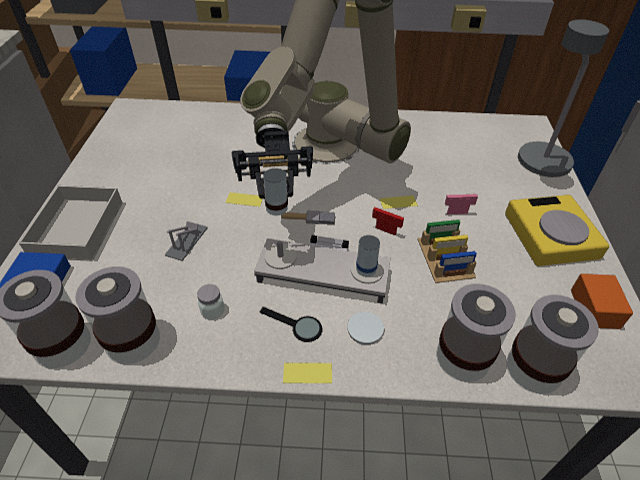

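View pics/top3.png

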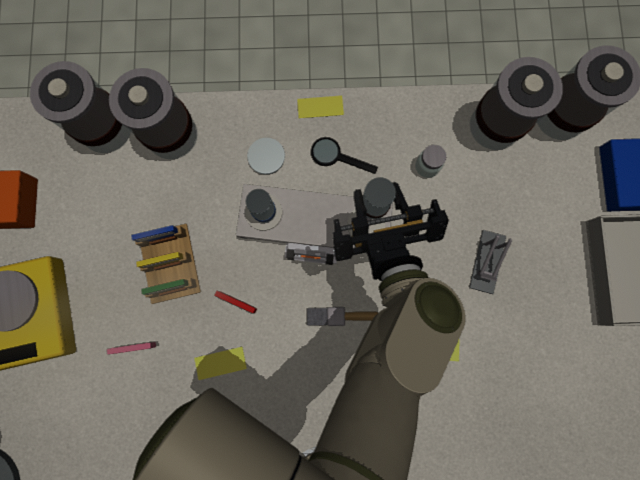

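Both views show the tube held upright, closed end up: top (379,196), scene (276,190). I'll fit its actual pose before lowering.

```bash
cat > fit.py <<'E'
from h import *
from scipy.optimize import least_squares
np.set_printoptions(precision=4,suppress=True)
def fit(files,o0,sl=True):
    Q=[]
    for f in files:
        c=load(f);P=pts(c);d=P-o0
        m=(np.hypot(d[...,0],d[...,1])<.035)&(d[...,2]<.01)&(d[...,2]>-.11)
        m=cv2.erode(m.astype(np.uint8),np.ones((3,3)))>0
        col=c["image"].astype(int);m&=~((col.max(-1)<50)&(d[...,2]>-.065)&(d[...,2]<-.01))
        Q.append(P[m])
        cap=m&(abs(d[...,2])<.006);print(f,m.sum(),"cap",cap.sum(),P[cap].mean(0))
    q=np.vstack(Q)
    def res(p,q):
        a=np.array([p[3],p[4],-1]);a/=np.linalg.norm(a);d=q-p[:3];h=d@a;r=np.linalg.norm(d-h[:,None]*a,axis=1)
        dr=r-.026;dh=np.maximum(-h,h-.1);return np.where((dr>0)&(dh>0),np.hypot(dr,dh),np.maximum(dr,dh))
    o=least_squares(res,[*o0,0,0],args=(q,),loss="soft_l1",f_scale=.0015)
    print("origin",o.x[:3],"lean deg",np.degrees(o.x[3:]),"med",np.median(abs(res(o.x,q))));return o.x
if __name__=="__main__":
    o0=PEG+[0,0,.276];x=fit(["top3.npz","scene3.npz"],o0);print(o0)
    fit(["scene3.npz"],o0);fit(["top3.npz"],o0)
E
python3 fit.py
```

```text
top3.npz 884 cap 679 [ 0.597  -0.0912  0.3256]
scene3.npz 854 cap 264 [ 0.6034 -0.0926  0.3257]
origin [ 0.5978 -0.0934  0.3259] lean deg [ 0.0328 -0.7426] med 0.0009763961046357588
[ 0.598 -0.093  0.326]
scene3.npz 854 cap 264 [ 0.6034 -0.0926  0.3257]
origin [ 0.5971 -0.0935  0.3262] lean deg [ 0.1694 -0.6287] med 0.0008923517220650544
top3.npz 884 cap 679 [ 0.597  -0.0912  0.3256]
origin [ 0.6002 -0.0916  0.3258] lean deg [-0.4686 -0.6051] med 0.0006892599272804663
```

Within 1 mm and 1° of plan. I lower with a guard, release and retreat.

```bash
python3 - <<'E'
from h import *
from plant import arm,imaging,inverse_kinematics as ik
np.set_printoptions(precision=4,suppress=True)
d=.040
a2,q2=tilt(10,70,-1);b=PEG+[0,0,.106-d]-G*a2
print(arm.move_linear(b+[0,0,.015],velocity=.15,guard=15))
print(arm.move_linear(b+[0,0,-.003],velocity=.02,guard=4))
s=arm.read_state();print(s["time"],s["gripper_width"],s["tool_pos"]-b,s["contact_force"])
for n in("top","scene"):
    c=imaging.camera(n);np.savez(n+"4.npz",**c)
crop(c,200,100,420,300,3.5,"pics/s4.png")
E
```

```text
False
True
10.5417 0.05110655514872941 [ 0.0001 -0.0001  0.0012] [-0.4607  0.0599  5.171 ]
```

View pics/s4.png

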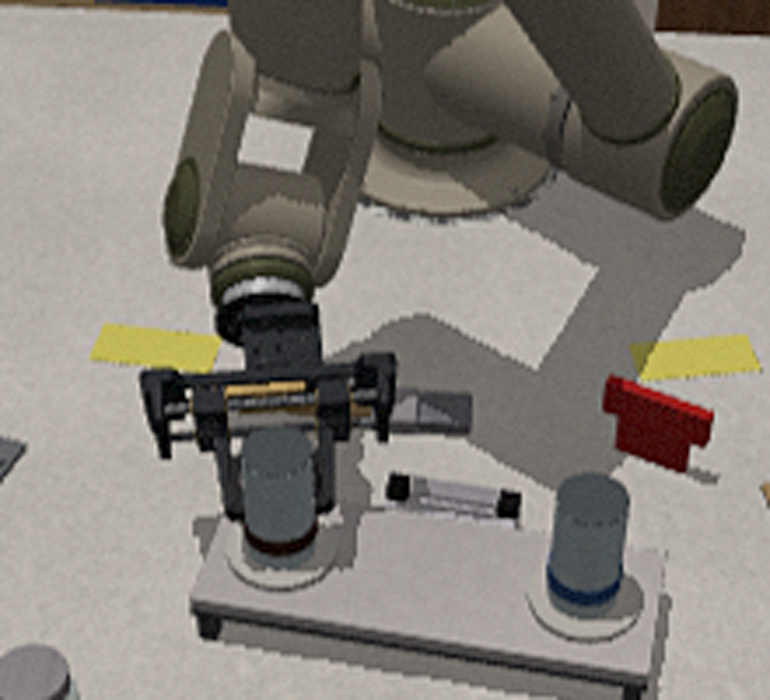

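The tube sits over the post on the dish (crop 280,540). Contact force is 5 N. Letting go now.

```bash
python3 - <<'E'
from h import *
from plant import arm,imaging,inverse_kinematics as ik
np.set_printoptions(precision=4,suppress=True)
a2,q2=tilt(10,70,-1)
arm.let_go()
p=arm.read_state()["tool_pos"]
print(arm.move_linear(p-.1*a2,velocity=.12,guard=8))
p=arm.read_state()["tool_pos"]
for z in(.15,.2):print(ik(p+[0,0,z],q2))
s=arm.read_state();print(s["time"],s["tool_pos"],s["joint_pos"])
for n in("top","scene"):
    c=imaging.camera(n);np.savez(n+"5.npz",**c)
crop(c,200,100,420,300,3.5,"pics/s5.png")
from fit import fit
fit(["top5.npz","scene5.npz"],PEG+[0,0,.106]);print(PEG+[0,0,.106])
E
```

```text
False
[-0.8346  0.1349  2.0311  1.5676  0.9195 -0.4925]
[-0.8346  0.0483  1.9394  1.4333  0.9321 -0.2697]
12.3167 [ 0.3697 -0.1334  0.2016] [-0.8346  0.5271  2.2335  1.972   1.043  -1.1977]
top5.npz 663 cap 430 [ 0.5967 -0.09    0.157 ]
scene5.npz 730 cap 211 [ 0.603  -0.0918  0.1568]
origin [ 0.5967 -0.0941  0.157 ] lean deg [0.3827 0.7668] med 0.0012390659426335716
[ 0.598 -0.093  0.156]
```

View pics/s5.png

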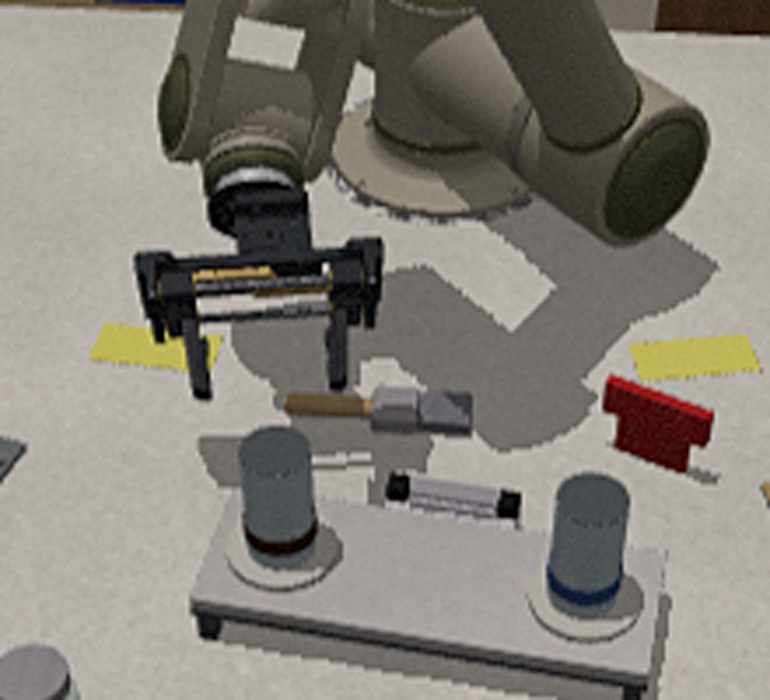

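The tube stands upright on the peg: origin within 2 mm of target, cap at z 0.157, clear of the gripper. Now the holder: enter at 50° yaw.

```bash
python3 - <<'E'
from h import *
from plant import arm,imaging,inverse_kinematics as ik
np.set_printoptions(precision=4,suppress=True)
p=arm.read_state()["tool_pos"]
arm.move_linear(p+[0,0,.17],velocity=.25)
aa,qq=tilt(HYAW+90+50,0,-1);b=HO+[0,0,.061+G]
j=ik(b+[0,0,.10],qq);print(j)
if abs(j[3])<.3:
    arm.move_joints(j)
    s=arm.read_state();print(s["time"],s["tool_pos"]-b)
    for n in("top","scene"):
        c=imaging.camera(n);np.savez(n+"6.npz",**c);cv2.imwrite(f"pics/{n}6.png",c["image"][:,:,::-1])
    crop(c,380,120,500,290,3.5,"pics/s6.png")
E
```

```text
[ 0.4107  0.6069  1.1657 -0.      1.369  -0.6749]
15.0417 [ 0.0004 -0.001   0.0998]
```

View pics/s6.png

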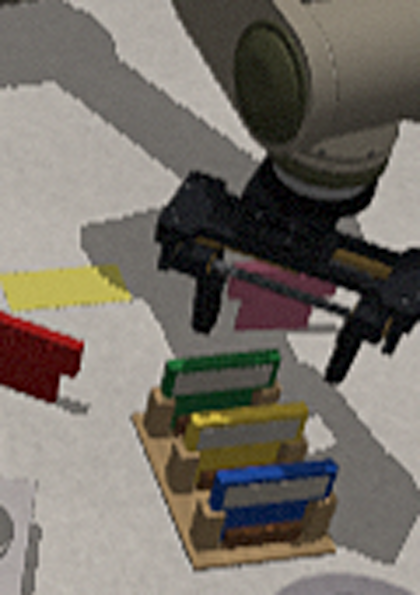

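View pics/top6.png

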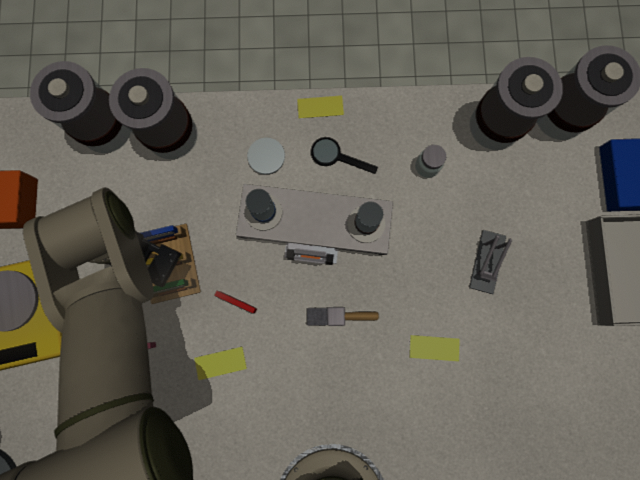

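```bash
python3 - <<'E'
from h import *
from plant import arm,imaging,inverse_kinematics as ik
np.set_printoptions(precision=4,suppress=True)
aa,qq=tilt(HYAW+90+50,0,-1);b=HO+[0,0,.063+G]
print(arm.move_linear(b+[0,0,.035],velocity=.15,guard=8))
print(arm.move_linear(b,velocity=.06,guard=4))
s=arm.read_state();print(s["time"],s["tool_pos"]-b,s["contact_force"],s["moment"])
for n in("top","scene"):
    c=imaging.camera(n);np.savez(n+"7.npz",**c)
crop(c,400,160,500,290,5,"pics/s7.png")
E
```

```text
False
False
16.4417 [0.0001 0.     0.0001] [ 0.486  -0.2183 -0.4452] [-0.0262  0.0047 -0.0216]
```

View pics/s7.png

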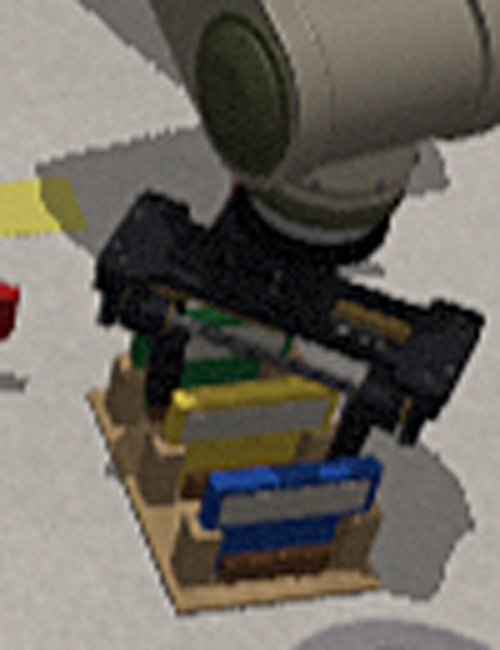

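The fingers stand in the gaps either side of yellow, with no contact. Clamp, then turn to align.

```bash
python3 - <<'E'
from h import *
from plant import arm,imaging,inverse_kinematics as ik
np.set_printoptions(precision=4,suppress=True)
b=HO+[0,0,.063+G]
arm.clamp();s=arm.read_state();print(s["time"],s["gripper_width"],s["contact_force"],s["moment"])
for th in(40,30,20,10,0):
    aa,qq=tilt(HYAW+90+th,0,-1)
    try: arm.move_linear(b,frame=qq,velocity=.05)
    except Exception as e: print(repr(e)); arm.move_to(b,qq)
    s=arm.read_state();print(th,s["time"],s["gripper_width"],s["contact_force"],s["moment"])
for n in("top","scene"):
    c=imaging.camera(n);np.savez(n+"8.npz",**c)
crop(c,400,160,500,290,5,"pics/s8.png")
E
```

```text
17.45 0.03403914766183033 [-3.5529 -4.7108  2.7314] [-0.6784  0.5765 -0.6552]
40 17.775 0.025425473488145257 [-3.6817 -4.074   1.8134] [-0.8124  0.7153 -0.6816]
30 18.1 0.02033320283887349 [-4.1427 -4.8977  2.9038] [-0.8433  0.714  -0.4502]
20 18.425 0.016771852952878405 [-3.2033 -4.5793  2.15  ] [-0.7847  0.7713 -0.3471]
10 18.75 0.013175766455704617 [-4.7828 -3.2519  1.7997] [-0.7788  0.8254 -0.2591]
0 19.075 0.011716987697675287 [-3.6262 -0.9598  0.1227] [-0.3051  0.6579 -0.0981]
```

View pics/s8.png

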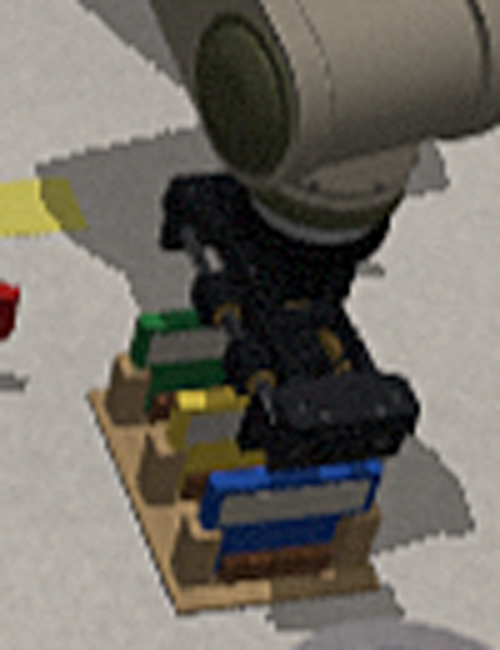

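The grip is aligned at 11.7 mm and the neighbours haven't moved. Lift, carry to above the channel, and measure the holder in the hand.

```bash
python3 - <<'E'
from h import *
from plant import arm,imaging,inverse_kinematics as ik
np.set_printoptions(precision=4,suppress=True)
aa,qq=tilt(HYAW+90,0,-1);b=HO+[0,0,.063+G]
arm.move_linear(b+[0,0,.05],velocity=.08);s=arm.read_state();print(s["time"],s["gripper_width"],s["contact_force"])
arm.move_linear(b+[0,0,.15],velocity=.2)
a3,q3=tilt(-8.5+90,0,-1)
p=CH+[0,0,-.04+.063+G]
arm.move_to(p+[0,0,.09],q3)
s=arm.read_state();print(s["time"],s["gripper_width"],s["contact_force"],s["tool_pos"]-p)
for n in("top","scene"):
    c=imaging.camera(n);np.savez(n+"9.npz",**c);cv2.imwrite(f"pics/{n}9.png",c["image"][:,:,::-1])
crop(c,250,110,450,290,4,"pics/s9.png")
E
```

```text
19.95 0.01177310755234164 [-0.4235  0.1036 -1.5032]
21.85 0.011732853578904662 [ 0.7137  0.5824 -0.1356] [0.0002 0.0008 0.09  ]
```

View pics/s9.png

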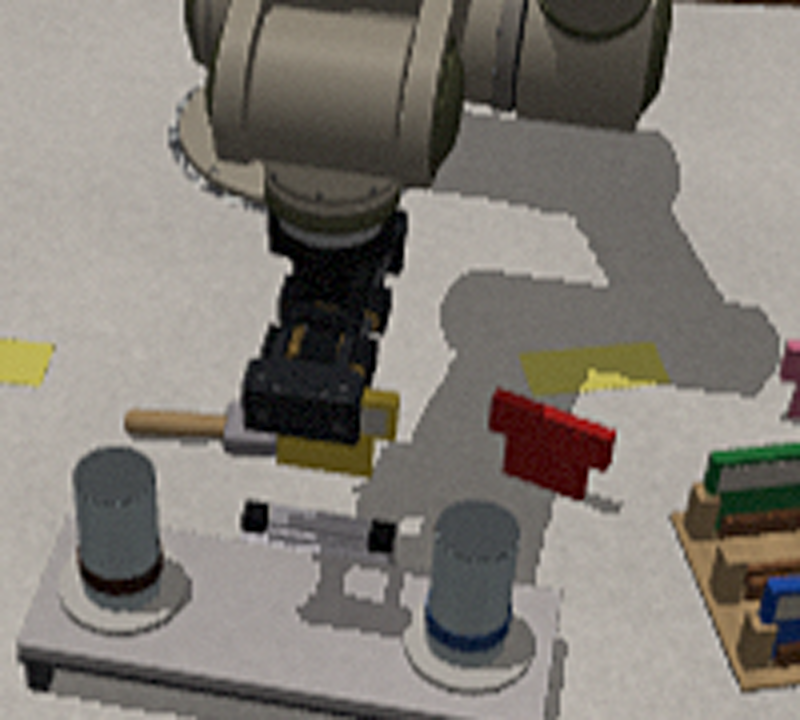

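View pics/top9.png

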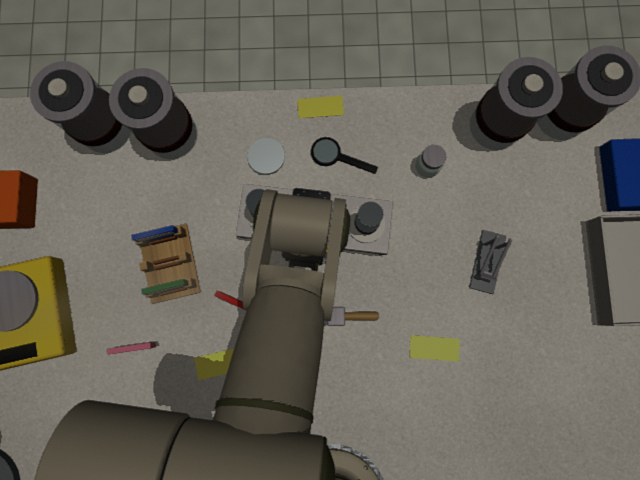

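```bash
python3 - <<'E'
from h import *
np.set_printoptions(precision=4,suppress=True)
c=load("scene9.npz");P=pts(c);hsv=cv2.cvtColor(c["image"],cv2.COLOR_RGB2HSV)
yw=np.radians(-8.5);ex=np.array([np.cos(yw),np.sin(yw),0]);ey=np.array([-np.sin(yw),np.cos(yw),0])
L=(P-(CH+[0,0,.05]))@np.c_[ex,ey,[0,0,1]]   # holder frame expected
m=(abs(hsv[...,0].astype(int)-27)<8)&(hsv[...,1]>100)&(abs(L[...,0])<.03)&(abs(L[...,1])<.06)&(L[...,2]>-.02)&(L[...,2]<.09)
q=L[m];print(m.sum(),q.min(0),q.max(0))
bl=q[(q[:,2]>.004)&(q[:,2]<.036)];print("blade n",len(bl),"x med",np.median(bl[:,0]),"y",np.percentile(bl[:,1],[1,50,99]))
f=bl[abs(bl[:,0]-np.median(bl[:,0]))<.004];A_=np.c_[np.ones(len(f)),f[:,1],f[:,2]-.02];k=np.linalg.lstsq(A_,f[:,0],rcond=None)[0];print("far face x=%.4f, yaw err deg %.2f, tilt deg %.2f"%(k[0],-np.degrees(k[1]),np.degrees(k[2])))
hd=q[(q[:,2]>.042)&(q[:,2]<.072)];print("head",len(hd),np.median(hd[:,0]),hd[:,1].max())
u=q[q[:,2]>.076];print(len(u))
lo=q[abs(q[:,1])<.03];print("lowest",np.percentile(lo[:,2],[0,2,5]))
# blade edge columns: y-extent in rows
v,uu=np.nonzero(m);print(uu.min(),uu.max(),v.min(),v.max())
print(proj(c,[CH+[0,0,.05]+ex*x+ey*y+[0,0,z] for x,y,z in((.002,-.032,0),(.002,.032,0),(.006,.046,.04),(.006,.046,.074))]))
cr=c["image"].copy();
for p in proj(c,[CH+[0,0,.05]+ex*x+ey*y+[0,0,z] for x,y,z in((.002,-.032,0),(.002,.032,0),(.006,.046,.04),(.006,.046,.074),(.002,-.032,.03))]): cr[int(round(p[1])),int(round(p[0]))]=[255,0,0]
cv2.imwrite("pics/s9c.png",cv2.resize(cr[195:250,290:370,::-1],None,fx=9,fy=9,interpolation=cv2.INTER_NEAREST))
E
```

```text
250 [-0.0048 -0.0295 -0.0018] [0.0116 0.0479 0.0782]
blade n 164 x med 0.001186174172323714 y [-0.0294  0.0028  0.0329]
far face x=0.0013, yaw err deg -0.01, tilt deg 1.96
head 34 0.005493222101519665 0.047916049094899216
3
lowest [-0.0018  0.0005  0.0027]
319 349 207 228
[[317.8267 225.7139]
 [341.5625 229.3348]
 [347.3074 220.2175]
 [347.9847 210.4946]]
```

View pics/s9c.png

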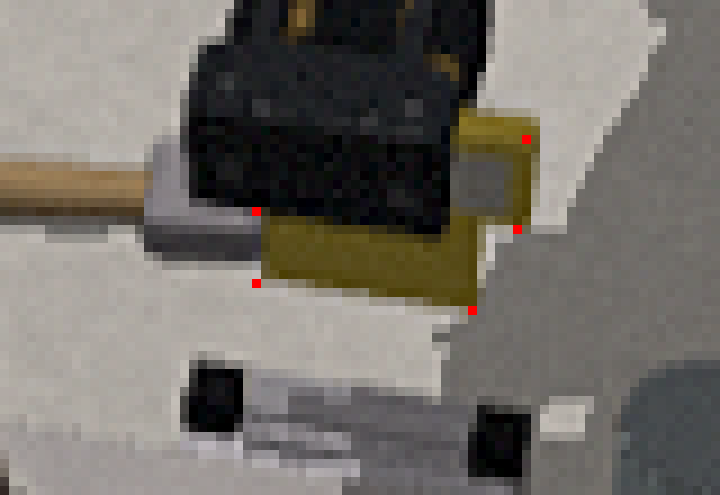

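The holder sits as planned: about 1.5 mm off in y and −0.7 mm in x relative to the channel, with no yaw error. I correct by +0.7 mm in x and −2 mm in y and insert under guard.

```bash
cat >> h.py <<'E'
yw=np.radians(-8.5);EX=np.array([np.cos(yw),np.sin(yw),0]);EY=np.array([-np.sin(yw),np.cos(yw),0])
PH=CH+[0,0,-.04+.063+G]+.0007*EX-.002*EY
E
python3 - <<'E'
from h import *
from plant import arm,imaging
np.set_printoptions(precision=4,suppress=True)
def rep(r):
    s=arm.read_state();e=s["tool_pos"]-PH;print(r,round(s["time"],2),"loc",np.array([e@EX,e@EY,e[2]]),"F",s["contact_force"]@EX,s["contact_force"]@EY,s["contact_force"][2],s["gripper_width"]); return r
rep(arm.move_linear(PH+[0,0,.040],velocity=.12,guard=6))
for z in(.030,.020,.011):
    if rep(arm.move_linear(PH+[0,0,z],velocity=.04,guard=4)): break
c=imaging.camera("scene");np.savez("scene10.npz",**c);crop(c,280,180,380,270,7,"pics/s10.png")
E
```

```text
False 22.52 loc [0.0002 0.0003 0.0404] F -0.9919217205182898 0.13925377153528043 -0.5237947988771184 0.011691578816497097
False 22.92 loc [ 0.     -0.      0.0299] F 0.6284613054101515 1.0315581922336041 -1.6215308154412797 0.011574491835105834
True 23.14 loc [-0.0003  0.      0.0249] F -0.8172444343703767 -0.393839671295404 -2.18421673007984 0.011611126992905653
```

View pics/s10.png

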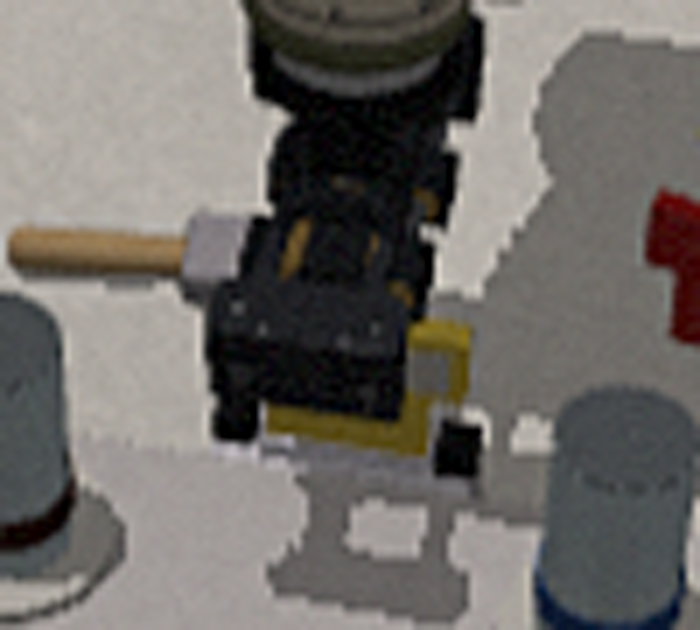

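```bash
python3 - <<'E'
from h import *
from plant import arm,imaging
np.set_printoptions(precision=4,suppress=True)
def rep(r):
    s=arm.read_state();e=s["tool_pos"]-PH;print(r,round(s["time"],2),"loc",np.array([e@EX,e@EY,e[2]]),"F",np.round([s["contact_force"]@EX,s["contact_force"]@EY,s["contact_force"][2]],2),s["moment"],s["gripper_width"]); return r
arm.sleep(.15);rep(0)
for z in(.023,.021,.019,.017,.014,.011):
    r=arm.move_linear(PH+[0,0,z],velocity=.03,guard=5);arm.sleep(.1);rep(r)
    if r: break
E
```

```text
0 23.34 loc [-0.0002  0.      0.0255] F [-2.05 -0.02 -1.96] [-0.0014  0.4116  0.0563] 0.01144000708625169
False 23.69 loc [-0.0001  0.      0.0228] F [-2.44 -0.75 -2.69] [-0.0099  0.6126  0.0693] 0.011919783229016424
False 24.04 loc [-0.0001  0.      0.0208] F [-4.8   0.46 -1.92] [0.046  0.818  0.0427] 0.011883262321071383
False 24.39 loc [-0.0001 -0.      0.0189] F [-5.4   0.84 -1.27] [0.0712 0.938  0.0463] 0.011493842012263437
False 24.74 loc [-0.0001  0.      0.0169] F [-4.23  0.25  0.12] [0.1116 1.0769 0.1018] 0.011727236704472925
False 25.09 loc [-0.0001  0.      0.0138] F [-5.    0.57 -0.42] [0.114  1.0135 0.0939] 0.011474005344751041
False 25.44 loc [-0.0001  0.      0.0109] F [-5.72 -0.04 -0.47] [0.0828 1.0688 0.0074] 0.011473250185737168
```

The blade is in the gap, rubbing on the back wall (−5 N in x). I ease it towards the robot.

```bash
python3 - <<'E'
from h import *
from plant import arm,imaging
np.set_printoptions(precision=4,suppress=True)
def rep(r):
    arm.sleep(.1);s=arm.read_state();e=s["tool_pos"]-PH;print(r,round(s["time"],2),"loc",np.array([e@EX,e@EY,e[2]]),"F",np.round([s["contact_force"]@EX,s["contact_force"]@EY,s["contact_force"][2]],2),s["moment"],s["gripper_width"]); return s["contact_force"]@EX
for dx in(-.0007,-.0014,-.0021,-.0028):
    f=rep(arm.move_linear(PH+[0,0,.011]+dx*EX,velocity=.02))
    if f>-1.2: break
E
```

```text
False 25.79 loc [-0.0005 -0.      0.011 ] F [-3.12  0.26 -1.94] [0.1366 0.5601 0.0251] 0.011429479857845082
False 26.14 loc [-0.0011 -0.0001  0.0113] F [ 0.3   0.24 -0.91] [-0.0721  0.0873 -0.0279] 0.011639750748622836
```

```bash
python3 - <<'E'
from h import *
from plant import arm,imaging
np.set_printoptions(precision=4,suppress=True)
def rep(r):
    arm.sleep(.1);s=arm.read_state();e=s["tool_pos"]-PH;print(r,round(s["time"],2),"loc",np.array([e@EX,e@EY,e[2]]),"F",np.round([s["contact_force"]@EX,s["contact_force"]@EY,s["contact_force"][2]],2),s["moment"],s["gripper_width"]); return s["contact_force"]
B=PH-.0024*EX
rep(arm.move_linear(B+[0,0,.011],velocity=.02))
for z in(.008,.006,.004,.002,.001,0,-.001,-.002,-.003):
    r=arm.move_linear(B+[0,0,z],velocity=.02,guard=14)
    f=rep(r)
    if r or f[2]>13: break
c=imaging.camera("scene");np.savez("scene11.npz",**c);crop(c,280,180,380,270,7,"pics/s11.png")
E
```

```text
False 26.49 loc [-0.0023 -0.      0.0111] F [-0.15 -0.4  -0.58] [-0.064   0.1015 -0.0297] 0.011720561378239933
False 26.89 loc [-0.0024 -0.      0.0079] F [-0.43 -0.49  0.05] [-0.0772  0.1219  0.0071] 0.011482829845781263
False 27.24 loc [-0.0024  0.      0.0062] F [-0.79 -0.61  2.8 ] [-0.0185  0.2027  0.0234] 0.011412625236045037
False 27.59 loc [-0.0024 -0.      0.0041] F [-0.48  0.34  2.79] [-0.0785  0.1739  0.0889] 0.01161392295190061
False 27.94 loc [-0.0024  0.      0.0021] F [-0.83 -0.1   4.31] [-0.0618  0.2067  0.0057] 0.011939723246936278
False 28.29 loc [-0.0024 -0.      0.0011] F [-0.44  0.27  4.58] [ 0.0224  0.242  -0.0414] 0.011478808341194495
False 28.64 loc [-0.0024  0.      0.0002] F [-1.15 -0.61  5.95] [-0.0511  0.2369  0.0176] 0.011559158123019055
False 28.99 loc [-0.0024  0.     -0.0004] F [-1.68 -0.3  11.23] [-0.0168  0.5404  0.0406] 0.01170694332985537
False 29.34 loc [-0.0025  0.     -0.0005] F [-4.54 -0.45 20.21] [0.0234 1.0579 0.0193] 0.011873642956000692
```

View pics/s11.png

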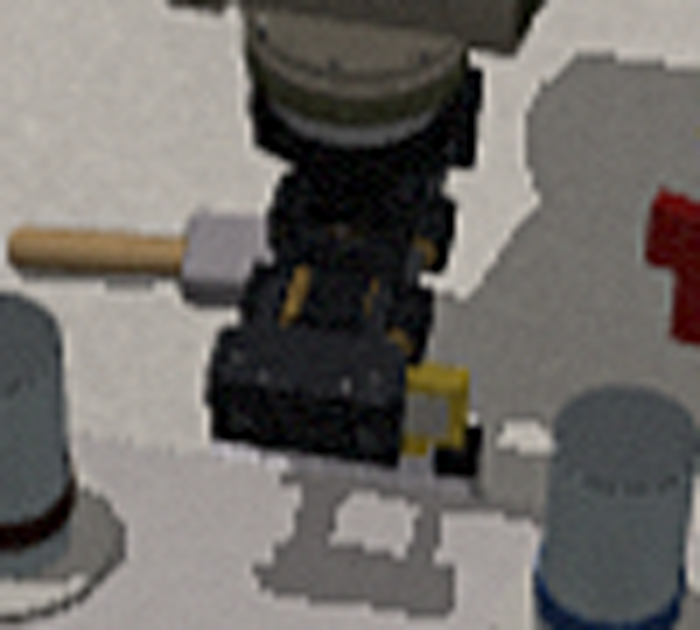

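The hard stop came at the nominal home height. The force rose from 6 N to 20 N within 0.7 mm, and the sideways tilting moment is about 0, so both ends are bearing. Final checks follow.

```bash
python3 - <<'E'
from h import *
from plant import arm,imaging
from fit import fit
np.set_printoptions(precision=4,suppress=True)
arm.sleep(.5)
s=arm.read_state();print(s["time"],s["tool_pos"]-PH,s["contact_force"],s["moment"],s["gripper_width"])
M=s["moment"];print("moment about EX,EY",M@EX,M@EY)
for n in("top","scene"):
    c=imaging.camera(n);np.savez(n+"12.npz",**c);cv2.imwrite(f"pics/{n}12.png",c["image"][:,:,::-1])
P=pts(c);L=(P-(CH+[0,0,-.04]))@np.c_[EX,EY,[0,0,1]];hsv=cv2.cvtColor(c["image"],cv2.COLOR_RGB2HSV)
m=(abs(hsv[...,0].astype(int)-27)<8)&(hsv[...,1]>100)&(abs(L[...,0])<.03)&(abs(L[...,1])<.06)&(L[...,2]>-.02)&(L[...,2]<.09)
q=L[m];print("yellow local",len(q),q.min(0),q.max(0),"top z",np.percentile(q[:,2],[1,90,97]))
fit(["scene12.npz"],PEG+[0,0,.106])
E
```

```text
29.8917 [-0.0024  0.0004 -0.0004] [-4.7808  0.1694 20.7792] [ 0.0368  1.0186 -0.014 ] 0.011659432879503847
moment about EX,EY -0.11413346915278053 1.012899286069012
yellow local 75 [-0.0075  0.0213  0.0285] [0.0093 0.0455 0.078 ] top z [0.0295 0.0752 0.0765]
scene12.npz 753 cap 233 [ 0.603  -0.093   0.1569]
origin [ 0.596  -0.0942  0.1572] lean deg [1.0647 0.7434] med 0.001111052700913415
```

View pics/scene12.png

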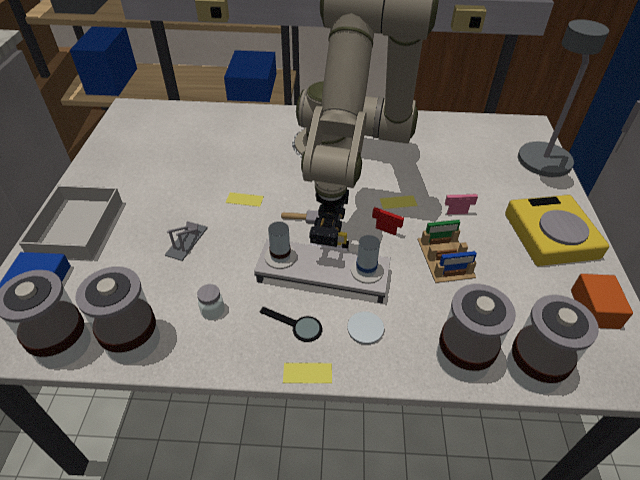

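All as intended: the tube is on the peg, the holder is seated at home height, and the bystanders are where they were. Handing in.

```bash
python3 - <<'E'
from plant import arm
arm.close_job();s=arm.read_state();print(s["time"],s["contact_force"],s["gripper_width"])
E
```

```text
the job is handed in; nothing more can be done
the job is handed in; nothing more can be done
```

I put the brown-banded tube upside down over the empty peg and let go of it. I then took the yellow holder from the middle slot and pressed it home in the channel. The job was handed in at about 30 s of the 58 s, with the holder still gripped and pressed.

**Tube:** in the final scene image it stands on the dish, about 2 mm off centre with about 1° of fitted lean. Its closed end is at z 0.157, against 0.156 expected.

**Holder grasp:** an aligned grasp would have hit the neighbouring holders. I entered at 50° yaw, clamped, then turned to align; the grip width settled at 11.7 mm.

**Channel:** my first x position was about 1–3 mm too far back, and the blade rubbed the back wall at about 5 N. I eased it towards the robot, then pressed. The clip force rose to about 6 N. The hard stop came within 0.5 mm of the nominal home height, and I held there at about 20 N.

**Last checks:**
- The head's top measured about 1 mm above its home height, which is within the measuring error.
- The small moment about the across-channel axis (−0.11 N m) suggests both ends bear on the blocks. The far end was hidden by the gripper and not seen directly.
- About 5 N of sideways force remained from the blade leaning in the channel.
- The dry tube, the other holders and the other objects look unmoved in the final scene image.

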